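Pack the tap wrench and die stock back into the tap-and-die case

ROBOT

A 7-joint arm with a two-finger parallel gripper is mounted at the origin on the work surface. World frame = base frame: x ahead of the robot, y to its left, z up, the work surface at z = 0. Lengths are in m, angles in rad, forces in N, time in s.
With the tool pointing down it reaches from about 0.4 to 0.85 m from the base axis. Payload 10.4 kg.
Tool frame: the origin (TCP) lies midway between the tips of the shut fingers; the grasp point (between the pads) lies 19 mm behind it; z points along the fingers, y is the line along which they close (so a half turn about z gives the same grasp; the last joint's range is limited). The gripper opens to 85 mm and grips with 20 to 120 N. Pads are 22 mm wide; open, the fingers measure 114 mm over their backs; the gripper's body (76 mm by 85 mm) begins 54 mm behind the grasp point. The pads swing forward as they close: fully open they stand 13 mm farther back than shut.
Start: joints at [-1.158, 0.332, -0.065, 1.46, 0.022, 1.35, -0.088], TCP at [0.264, 0.567, 0.231] pointing down, gripper open.
Joint ranges: [-2.6, 2.6], [-0.5, 2.12], [-1.47, 1.34], [0.16, 2.42], [-1.27, 4.41], [0.06, 2.06], [-2.6, 2.6]. Speed limits (rad/s): [2.22, 2.22, 2.79, 2.79, 3.14, 3.14, 3.14].

INTERFACE

Orientations are given as a unit quaternion [x, y, z, w].
In Python, from workcell import get_obs, camera, camera_params, hand_in gives the robot as it stands.
- The arm moves only by the tool carry_out, never from a script. Its argument "commands" is a list that holds one entry, the list of rows, each a list of 6 numbers: the shift along the tool's x, y, z in units of 40 mm (1.0 is 40 mm), then the turn, a rotation vector about the tool's x, y, z in units of 6 degrees (1.0 is 6 degrees). In form: [[[x, y, z, ax, ay, az], ...]]. A call has 1 to 20 rows; each row shifts and turns the commanded pose from where the row before left it, along the tool's axes as they then stand; what a row does not reach is not made up. A row lasts 1/12 s, in which the tool goes at most 41.7 mm and 7.16 degrees, less where a joint would pass 70% of its speed; a pose out of reach is approached as far as the arm can. A call is refused whole if a number of a shift passes 1 or a number of a turn 1, either way. A call with a gripper value outside its range is refused whole. "hand" is the closure, from -1 (fully open) to 1 (shut), set as the call begins (left out, the last holds). The fingers move at their own pace and stop on an object; "force" is the grip in N (left out, the last holds). Time passes only in rows, so rows that do not move let the fingers close. It gives the time, the measured TCP pose, the force, the opening and the grip force at its end, in the units of the state.
- get_obs(): the state, without advancing time (a new reading comes with each control period).
- camera(name): name is "side" or "top" or "wrist"; returns the picture (420x560x3 uint8, red, green, blue); there is no depth.
- camera_params(name): a dict with "mtx" (3x3 intrinsics, pixels), "R" (3x3) and "t" (3): a world point X has camera coordinates R X + t. Camera axes: x right, y down, z forward; pixel columns grow to the right and rows downward; lengths in m; the calibration is good to about 2 mm. A picture is of the moment at which its call begins: read the wrist's pose just before it. camera_params takes no time and is no camera call; for the wrist camera it gives the pose at the moment of the call.
- hand_in(): hands the job in; it is judged then, once.
The state is a dict: "clock": time; "joint_pos": joint angles; "joint_velocities": joint speeds; "tau": joint torques, N m; "position": TCP position; "ee_rot": TCP orientation; "ft_force": force on the tool from outside, world axes, zero at the start; "torque": the same for the moment, N m; "grip_width": opening from 0.0 (shut) to 1.0 (fully open); "grasp_force": force on a finger pad.
Only numpy, scipy, OpenCV 4.12 (cv2) and the standard library are available. Lean on these libraries where they do the work, as an engineer would, in place of code of your own. Each camera call takes 0.05 s, during which the arm holds its last target. There are 200 camera calls.

TASK

Pack up the tap-and-die case: take the T-handle tap wrench out of the wooden tool block and lay it fully home in its deep T-shaped nest, then lay the die stock, which crosses over the wrench, fully home in its own nest on top. Set them down rather than dropping them, and leave the other tools and workpieces on the bench where they are.

Things in the scene. Friction and masses are not known exactly. Their poses are not given: they have to be found in the camera images.
- case: Open black plastic tap-and-die case, fixed, 220 (x) x 280 (y) x 42 mm high, latches on its -x side, flat lid folded back on the bench beyond +x (to 336 mm from the origin, 22 mm high). Top of its grey insert is 38 mm above the bench; taps and dies fixed in it rise 5 mm more. Origin: centre of the underside, z up.
- wrench_nest (a point): Where the wrench's origin lies when fully home: 18 mm above the bench, at x -2, y -70 mm of the case, axes as the case's. The wrench lies flat, knob to the case's -x, nose to +x, bar along y. Barrel channel 26 mm wide, floor 8 mm above the bench; bar channel 15 mm wide, floor 12 mm above the bench (3 mm play each way). No room for fingers beside knob or nose.
- wrench_recess (a point): Centre of the finger recess beside the wrench's barrel, same point as wrench_nest: 40 mm long in the case's x, reaching 48 mm to each side in y, floor 8 mm above the bench. The barrel is let down here with the fingers closing along the case's y.
- stock_nest (a point): Where the stock's origin lies when fully home: 26 mm above the bench, at x +35, y 0 mm of the case, axes as the case's; arms along the case's y, either way round. Channel for the arms 16 mm wide, 9 mm deep; pocket for the head 44 mm square (3 mm play each way). An arm crosses 2 to 4 mm above the wrench's barrel, so the wrench must be home first.
- stock_recess (a point): Same point as stock_nest: finger recesses run 70 mm from it to the case's +x and -x, 34 mm wide in y, floor 16 mm above the bench, so that the head can be let down gripped across x.
- wrench: Steel T-handle tap wrench, 0.2 to 0.4 kg, 142 mm long, along its own z. From the nose: chuck nut 20 mm diameter x 32 mm, barrel 16 x 66, head 20 x 16, knurled top knob 20 x 28. Cross bar 9 mm diameter, 90 mm long, along its y at z +34 mm; knob from z +42 to +70 mm. Origin on the axis at the balance point, 72 mm from the nose. Starts upright in the block; lying on the bench the origin is 10 mm up.
- stand: Wooden tool block, fixed, 100 x 100 x 100 mm; origin: centre of its underside, z up. The wrench stands loosely in its central hole, 24.5 mm wide, 85 mm deep, with head, bar and knob above the block. Drill shanks and punches fixed near its edges rise 14 mm above its top. The bench in front of it, towards the robot, is clear.
- stock: Steel die stock, 0.2 to 0.45 kg: round head 38 mm diameter, 18 mm thick, and two straight arms 10 mm diameter along its own y, 224 mm overall. Lies flat on the bench to the left or right of the case. Origin: centre of the head's underside (it balances there); z up; arms' axis 9 mm above the origin.
- spanner: Adjustable spanner, steel, 218 mm long, up to 45 mm wide, 12 mm high, lying flat on the side of the case where the stock is not. Leave it alone. Origin on its underside near mid-length, long axis y (jaws at +y).
- frame: Rusty steel workpiece frame with two windows, 150 x 100 x 12 mm, flat on the bench at the far right. Leave it alone. Origin: centre of its underside.
- chisel: Cold chisel, dark steel, 120 x 12 x 12 mm, lying flat beyond the tool block. Leave it alone. Origin: centre of its underside.
- oil_can: Aluminium oil can with a spout, 60 mm diameter, 150 mm high, at the far left. Leave it alone. Origin: centre of its underside.
- chuck_key: Small T-shaped drill chuck key, 86 x 70 x 18 mm, lying at the back right. Leave it alone. Origin: on the bench below its shank.
- screwdriver: Screwdriver, 200 mm long, lying at the near right. Leave it alone. Origin: underside, at mid-length.

How it is judged:
By the outcome, as a careful person would: the job done as asked, in the order asked, and still so for the second after the job is handed in, with the robot touching nothing.
It also fails if it takes over 72 s, if anything falls off the work surface, if the arm or the gripper's body presses on something with over 40 N, if the wrist force passes 120 N, or if a joint passes its speed limit or range.

## Working session

There is one attempt and no reset: what is moved stays moved. The work goes in short steps, Python scripts to look and compute and a tool call to move; the robot and the scene stay as the last step left them, time stands still between calls to the robot, and variables do not carry over. Pictures are saved under pics/ and viewed, at most 10 in all, crops included, and the job is handed in when it is done.

Besides the shell and the picture viewer there is one more tool, called after "Emit:" as a command line: name --argument value ..., lists and objects as JSON in quotes. carry_out: Moves the arm, as the interface text tells. Its arguments: {"type":"object","properties":{"commands":{"type":"array"},"hand":{"type":"number"},"force":{"type":"number"}},"required":["commands"]}

```bash
mkdir -p pics; cat > h.py <<'E'
import numpy as np, cv2
from workcell import get_obs, camera, camera_params, hand_in
from scipy.spatial.transform import Rotation as Rn
def snap(n,f):
    im=camera(n); cv2.imwrite('pics/'+f,im[:,:,::-1]); return im
def ray(p,uv,z):
    K,R,t=(np.array(p[k]) for k in('mtx','R','t'))
    d=R.T@np.linalg.inv(K)@np.array([uv[0],uv[1],1.]); c=-R.T@t
    return c+d*(z-c[2])/d[2]
def proj(p,X):
    K,R,t=(np.array(p[k]) for k in('mtx','R','t'))
    q=K@(R@np.array(X)+t); return q[:2]/q[2]
E
python3 - <<'E'
from h import *
o=get_obs(); print(o)
a=snap('top','top0.png'); b=snap('side','side0.png')
for n in('top','side'):
    p=camera_params(n); R=np.array(p['R']);print(n,-R.T@np.array(p['t']),R[2],p['mtx'][0])
E
```

```text
{'clock': 0.0, 'joint_pos': array([-1.15760859,  0.33284099, -0.06470909,  1.46096311,  0.02161416,
        1.34987747, -0.08847948]), 'joint_velocities': array([-0.00032965,  0.00090656, -0.00052826, -0.00164492, -0.00090362,
        0.00070134, -0.0007998 ]), 'tau': array([ 2.54111119e-04, -6.25454307e+01,  4.91661520e-02, -3.91608596e+01,
        1.62044523e-02,  9.81497724e-03, -1.77554227e-05]), 'position': array([0.26367299, 0.56624238, 0.23052483]), 'ee_rot': array([ 2.16147516e-01,  9.76360469e-01, -6.87160703e-04, -1.13115939e-04]), 'ft_force': array([-0.22872401,  0.24941231, -1.40181298]), 'torque': array([ 0.02422221, -0.01022666, -0.04516577]), 'grasp_force': 0.0, 'grip_width': 1.0029341115794144}
top [ 0.18694552 -0.06782405  1.47427653] [ 2.13366733e-01 -7.91069206e-04 -9.76971858e-01] [543.44765877   0.         276.63936888]
side [ 0.38797334 -1.04172326  1.01114469] [ 0.07309823  0.73469396 -0.67444899] [484.39881816   0.         281.48964163]
```

View pics/top0.png

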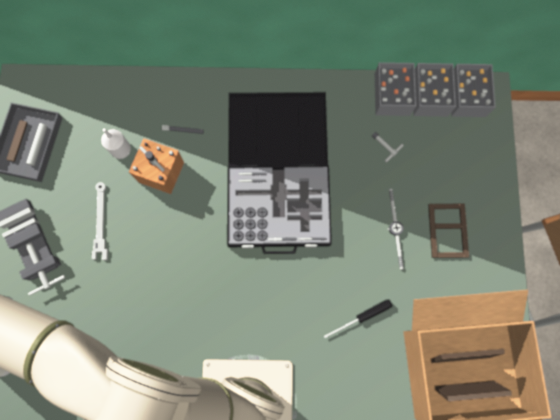

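View pics/side0.png

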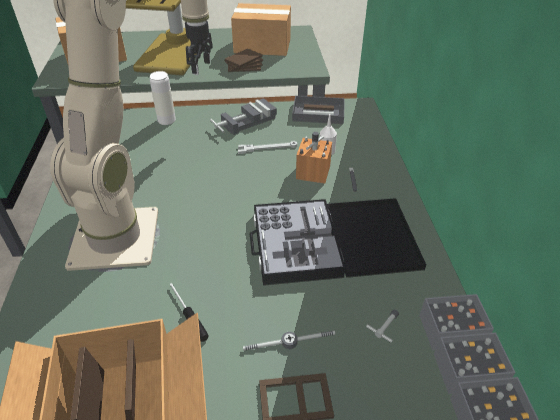

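```bash
python3 - <<'E'
import cv2,numpy as np
im=cv2.imread('pics/top0.png')
r=lambda i,x0,x1,y0,y1,w,h:cv2.resize(i[y0:y1,x0:x1],(w,h),interpolation=cv2.INTER_CUBIC)
A=r(im,126,189,130,200,360,400)   # 5.714
B=r(im,222,337,160,250,440,344)   # 3.826
s=cv2.imread('pics/side0.png')
C=r(s,290,340,125,185,166,200) # 3.33
o=np.zeros((600,800,3),np.uint8); o[:400,:360]=A;o[:344,360:]=B;
D=r(im,380,415,185,275,90,231); o[350:581,380:470]=D
S=r(s,245,345,195,285,270,243); o[350:593,500:770]=S
o[400:600,:166]=C
cv2.imwrite('pics/c1.png',o)
E
```

```text
(no output)
```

View pics/c1.png

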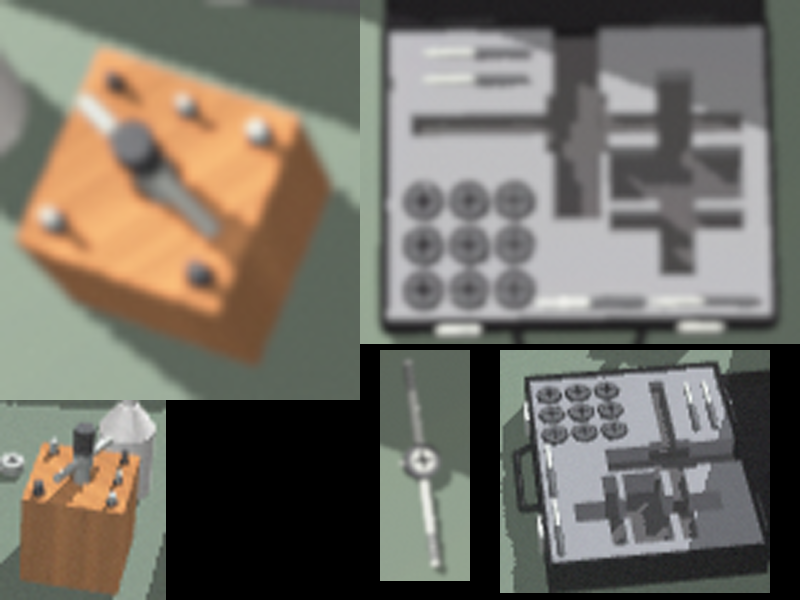

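```bash
python3 - <<'E'
from h import *
p=camera_params('top')
A=lambda x,y:(126+x*63/360-.5+.5*63/360,130+y*70/400-.4)
B=lambda x,y:(222+(x-360)*115/440-.4,160+y*90/344-.4)
D=lambda x,y:(380+(x-380)*35/90-.3,185+(y-350)*90/231-.3)
pr=lambda n,v:print(n,np.round(v[:2],4))
c=[ray(p,A(*q),.1) for q in[(97,48),(300,120),(222,315),(20,240)]]
for q in c: pr('blk',q)
m=np.mean(c,0);pr('stand',m)
# knob top z: hole bottom .015 + 142 => .157 ; bar z = .015+.106=.121
pr('knob',ray(p,A(137,138),.157))
e=[ray(p,A(*q),.121) for q in[(82,100),(213,232)]]
for q in e: pr('bar',q)
d=e[1]-e[0];print(np.linalg.norm(d),np.degrees(np.arctan2(d[1],d[0])),np.mean(e,0))
c=[ray(p,B(*q),.042) for q in[(385,28),(770,22),(778,325),(383,332)]]
for q in c: pr('case',q)
pr('case',np.mean(c,0))
e=[ray(p,B(*q),.038) for q in[(412,124),(742,122)]]
for q in e: pr('armch',q)
e=[ray(p,B(*q),.038) for q in[(675,72),(677,272)]]
for q in e: pr('barrel',q)
e=[ray(p,D(*q),.009) for q in[(407,362),(422,461),(437,570)]]
for q in e: pr('stock',q)
e=ray(p,D(422,461),.018);pr('head',e)
ps=camera_params('side')
pr('head side',ray(ps,(289.5,340),.018))
E
```

```text
blk [0.6848 0.2916]
blk [0.6512 0.1951]
blk [0.5569 0.2257]
blk [0.591  0.3206]
stand [0.621  0.2583]
knob [0.6223 0.2561]
bar [0.6519 0.2913]
bar [0.5901 0.2276]
0.08875358902703898 -134.14835695709962 [0.62103932 0.25942706 0.121     ]
case [0.6261 0.0663]
case [ 0.6353 -0.2102]
case [ 0.415  -0.2148]
case [0.4055 0.06  ]
case [ 0.5205 -0.0747]
armch [0.5563 0.0449]
armch [ 0.5617 -0.1903]
barrel [ 0.598  -0.1423]
barrel [ 0.4521 -0.1445]
stock [ 0.5787 -0.3846]
stock [ 0.4695 -0.3975]
stock [ 0.353  -0.4096]
head [ 0.4678 -0.3954]
head side [ 0.4716 -0.4037]
```

Emit:
carry_out --commands '[[[-0.4,-0.17,-0.4,0,0,0],[-0.8,-0.35,-0.3,0,0,0],[-0.8,-0.35,-0.25,0,0,0],[-0.8,-0.35,-0.25,0,0,0],[-0.8,-0.35,-0.25,0,0,0],[-0.8,-0.35,-0.25,0,0,0],[-0.8,-0.35,-0.25,0,0,0],[-0.8,-0.35,-0.25,0,0,0],[-0.8,-0.35,-0.25,0,0,0],[-0.8,-0.35,-0.25,0,0,0],[-0.8,-0.35,-0.25,0,0,0],[-0.8,-0.35,-0.25,0,0,0],[-0.6,-0.2,0,0,0,0],[0,0,0,0,0,0],[0,0,0,0,0,0]]]'

```text
clock: 1.35
position: [0.5486, 0.2467, 0.3587]
ee_rot: [0.218, 0.976, -0.0, -0.0]
ft_force: [-0.4, 1.0, 0.1]
grip_width: 1.001
grasp_force: 0.0
```

```bash
cat >> h.py <<'E'
import json
def log():
    o=get_obs(); open('log.txt','a').write(json.dumps([o['joint_pos'].tolist(),o['position'].tolist(),o['ee_rot'].tolist()])+'\n')
    print('t%.2f'%o['clock'],'q',np.round(o['joint_pos'],3),'p',np.round(o['position'],4),'\nR',np.round(Rn.from_quat(o['ee_rot']).as_matrix(),3).tolist(),'f',np.round(o['ft_force'],1),'w%.3f g%.1f'%(o['grip_width'],o['grasp_force']))
    return o
E
python3 - <<'E'
from h import *
log(); p=camera_params('wrist'); np.save('w1.npy',p,allow_pickle=True); snap('wrist','w1.png')
R=np.array(p['R']);print(-R.T@np.array(p['t']),R,p['mtx'])
E
```

```text
t1.35 q [-0.662  0.246  0.207  1.315 -0.05   1.587  0.67 ] p [0.5486 0.2467 0.3587] 
R [[-0.905, 0.425, -0.001], [0.425, 0.905, -0.001], [0.0, -0.001, -1.0]] f [-0.4  1.   0.1] w1.001 g0.0
[0.47835503 0.27874179 0.50076688] [[ 4.24974516e-01  9.05205096e-01 -6.28851746e-04]
 [ 8.62230129e-01 -4.04586977e-01  3.04743472e-01]
 [ 2.75600918e-01 -1.30050424e-01 -9.52434261e-01]] [[336.33129717   0.         273.8912076 ]
 [  0.         336.33129717 211.69441517]
 [  0.           0.           1.        ]]
```

View pics/w1.png

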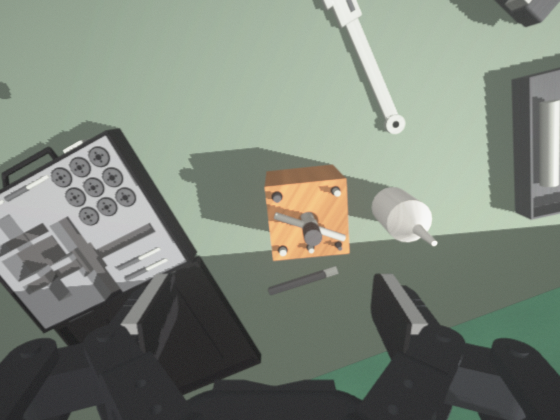

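```bash
python3 - <<'E'
from h import *
p=np.load('w1.npy',allow_pickle=True).item()
c=[ray(p,q,.1) for q in[(266,187),(346,178),(350,255),(272,260)]]
for q in c: print(np.round(q,4))
print('stand',np.mean(c,0))
print('knob',ray(p,(313,241),.157))
e=[ray(p,q,.121) for q in[(276,217),(345,238)]];d=e[0]-e[1]
print(e,np.linalg.norm(d),np.degrees(np.arctan2(d[1],d[0])),np.mean(e,0))
im=cv2.imread('pics/w1.png');cv2.imwrite('pics/w1c.png',cv2.resize(im[165:275,250:450],None,fx=4,fy=4,interpolation=cv2.INTER_CUBIC))
E
```

```text
[0.5615 0.2288 0.1   ]
[0.5926 0.3214 0.1   ]
[0.6902 0.2887 0.1   ]
[0.6535 0.1935 0.1   ]
stand [0.62446119 0.25808239 0.1       ]
knob [0.62691198 0.25644945 0.157     ]
[array([0.59532192, 0.22634036, 0.121     ]), array([0.65536718, 0.29088162, 0.121     ])] 0.08815331543525994 -132.93324071737317 [0.62534455 0.25861099 0.121     ]
```

View pics/w1c.png

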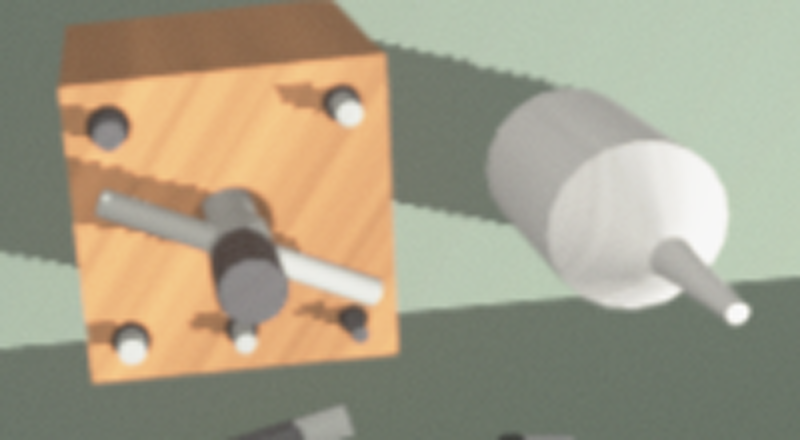

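```bash
cat > fk.py <<'E'
import numpy as np, json, itertools
from scipy.optimize import least_squares
from scipy.spatial.transform import Rotation as Rn
def fk(q,s,L,al,off=(0,0)):
    R=Rn.identity(); p=np.zeros(3)
    ax='zyzyzyz'
    a,b=L[4:6] if len(L)>4 else (0,0)
    for i in range(7):
        R=R*Rn.from_euler(ax[i],s[i]*q[i])
        if i==0:p=p+R.apply([a,0,L[0]])
        if i==2:p=p+R.apply([b,0,L[1]])
        if i==4:p=p+R.apply([0,0,L[2]])
        if i==6:
            p=p+R.apply([0,0,L[3]]); R=R*Rn.from_euler('z',al)
    return R,p
E
python3 - <<'E'
from fk import *
D=[([-1.15760859,0.33284099,-0.06470909,1.46096311,0.02161416,1.34987747,-0.08847948],[.26367299,.56624238,.23052483],[.216147516,.976360469,-.000687,-.000113])]
D+=[json.loads(l) for l in open('log.txt')]
open('log.txt','w').writelines(json.dumps(d)+'\n' for d in D)
res=[]
for s1,s3,s5,s7 in itertools.product([1,-1],repeat=4):
    s=[s1,1,s3,1,s5,1,s7]
    def f(v):
        r=[]
        for q,p,e in D:
            R,x=fk(q,s,v[:4],v[4]); r+=list(x-p)+list((Rn.from_quat(e)*R.inv()).as_rotvec()*.3)
        return r
    for a0 in(0,1.57,3.14,-1.57):
        o=least_squares(f,[.3,.4,.4,.25,a0]); res.append((o.cost,s,np.round(o.x,4)))
res.sort(key=lambda r:r[0])
for r in res[:4]:print(r)
E
```

```text
(np.float64(0.0007552849896064192), [-1, 1, -1, 1, -1, 1, -1], array([350.7537,   2.0605,   0.4615, 352.3848,   1.5708]))
(np.float64(0.0007552849896159637), [-1, 1, -1, 1, -1, 1, -1], array([350.7542,   2.0605,   0.4615, 352.3854,   1.5708]))
(np.float64(0.0007552849896266794), [-1, 1, -1, 1, -1, 1, -1], array([350.754 ,   2.0605,   0.4615, 352.3851,   1.5708]))
(np.float64(0.0007552849907189885), [-1, 1, -1, 1, -1, 1, -1], array([350.7642,   2.0605,   0.4615, 352.3954,   1.5708]))
```

Emit:
carry_out --commands '[[[0.43,0.56,0.5,0,0,1],[0.43,0.56,0.5,0,0,1],[0.43,0.56,0.5,0,0,1],[0,0,0,0,-1,0],[0,0,0,0,-1,0],[0,0,0,0,-1,0],[0,0,0,0,-1,0],[0,0,0,0,-1,0],[0,0,0,0,-1,0],[0,0,0,0,-1,0],[0,0,0,0,0,0],[0,0,0,0,0,0]]]'

```text
clock: 2.4
position: [0.5362, 0.3342, 0.2979]
ee_rot: [0.34, 0.87, -0.131, 0.332]
ft_force: [0.6, 0.1, 0.6]
grip_width: 1.0
grasp_force: 0.0
```

```bash
cat > fit.py <<'E'
from fk import *
S=[-1,1,-1,1,-1,1,-1]
def fit():
    D=[json.loads(l) for l in open('log.txt')]
    def f(v):
        r=[]
        for q,p,e in D:
            R,x=fk(q,S,v,np.pi/2); r+=list(x-p)+list((Rn.from_quat(e)*R.inv()).as_rotvec()*.3)
        return r+list(.003*(v-[.3,.4,.4,.25,0,0]))
    return least_squares(f,[.3,.4,.4,.25,0,0])
E
python3 - <<'E'
from h import *
o=log()
from fit import *
r=fit(); print(r.cost,np.round(r.x,3))
p=camera_params('top')
print('can base',ray(p,(121,153),0.01),ray(p,(112,139),.12))
E
```

```text
t2.40 q [-1.16   0.315  0.2    1.536  0.665  1.452 -0.275] p [0.5362 0.3342 0.2979] 
R [[-0.549, 0.678, 0.489], [0.504, 0.735, -0.454], [-0.667, -0.003, -0.745]] f [0.6 0.1 0.6] w1.000 g0.0
0.0016545512663116676 [ 0.253  0.525  0.454  0.367 -0.154  0.175]
can base [0.67168012 0.37288269 0.01      ] [0.67335199 0.36632827 0.12      ]
```

Emit:
carry_out --commands '[[[0,0,0,0,-1,0],[0,0,0,0,-1,0],[0,0,0,0,-1,0],[0,0,0,0,-1,0],[0,0,0,0,-1,0],[0,0,0,0,-1,0],[0,0,0,0,-1,0],[0,0,0,0,-1,0],[0,0,0,0,0,0],[0,0,0,0,0,0]]]'

```text
clock: 3.23
position: [0.5388, 0.3309, 0.2985]
ee_rot: [0.26, 0.659, -0.26, 0.656]
ft_force: [0.3, -0.1, 0.1]
grip_width: 0.996
grasp_force: 0.0
```

```bash
python3 - <<'E'
from h import *
o=log()
from fit import *
r=fit(); print(r.cost,np.round(r.x,3))
p=camera_params('wrist');R=np.array(p['R']);print('cam',-R.T@np.array(p['t']))
E
```

```text
t3.23 q [-1.398  0.647  0.296  1.673  1.211  1.708 -0.721] p [0.5388 0.3309 0.2985] 
R [[-0.004, 0.684, 0.73], [0.001, 0.73, -0.684], [-1.0, -0.002, -0.003]] f [ 0.3 -0.1  0.1] w0.996 g0.0
0.0017705962610589877 [ 0.258  0.515  0.432  0.37  -0.111  0.157]
cam [0.43487364 0.42724138 0.22029595]
```

Emit:
carry_out --commands '[[[0.6,0,0,0,0,0],[0.8,0.12,0,0,0,0],[0.8,0,0,0,0,0],[0.8,0,0,0,0,0],[0.8,0,0,0,0,0],[0,0,0,0,0,0],[0,0,0,0,0,0]]]'

```text
clock: 3.82
position: [0.5423, 0.3352, 0.1484]
ee_rot: [0.26, 0.658, -0.259, 0.657]
ft_force: [0.1, 0.2, 1.0]
grip_width: 0.999
grasp_force: 0.0
```

```bash
python3 - <<'E'
from h import *
o=log()
snap('wrist','w2.png')
E
```

```text
t3.82 q [-1.36   0.904  0.251  1.633  1.145  1.639 -0.928] p [0.5423 0.3352 0.1484] 
R [[-0.001, 0.683, 0.73], [0.002, 0.73, -0.683], [-1.0, 0.001, -0.003]] f [0.1 0.2 1. ] w0.999 g0.0
```

View pics/w2.png

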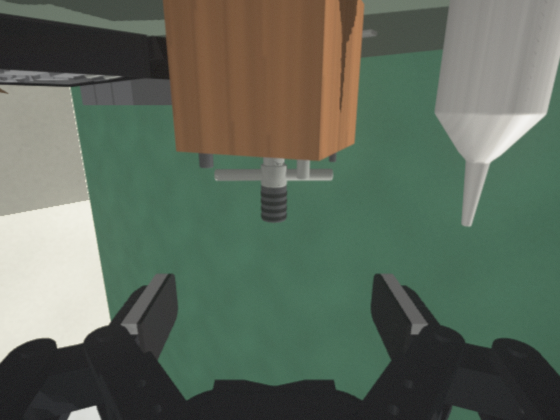

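```bash
python3 - <<'E'
from h import *
p=camera_params('wrist')
for z in(.113,.121,.129,.157): print(z,proj(p,(.6245,.2575,z)))
E
```

```text
0.113 [273.28776253 162.21226242]
0.121 [273.32879581 172.62131314]
0.129 [273.36906511 182.83656334]
0.157 [273.50428966 217.13943569]
```

Emit:
carry_out --commands '[[[0,0,0.6,0,0,0],[0,0,0.7,0,0,0],[0,0,0.7,0,0,0],[0,0,0.6,0,0,0],[0,0,0.4,0,0,0],[0,0,0,0,0,0],[0,0,0,0,0,0]]]'

```text
clock: 4.45
position: [0.63, 0.2535, 0.1494]
ee_rot: [0.261, 0.658, -0.258, 0.658]
ft_force: [0.2, 0.7, 0.3]
grip_width: 0.994
grasp_force: 0.0
```

Emit:
carry_out --commands '[[[0,0,0,0,0,0],[0,0,0,0,0,0],[0,0,0,0,0,0],[0,0,0,0,0,0],[0,0,0,0,0,0],[0,0,0,0,0,0],[0,0,0,0,0,0],[0,0,0,0,0,0]]]' --hand 1 --force 100

```text
clock: 5.12
position: [0.6293, 0.2538, 0.1472]
ee_rot: [0.259, 0.658, -0.259, 0.658]
ft_force: [-0.9, 0.6, 0.2]
grip_width: 0.193
grasp_force: 97.8
```

Emit:
carry_out --commands '[[[-0.15,0,0,0,0,0],[-0.3,0,0,0,0,0],[-0.4,0,0,0,0,0],[-0.5,0,0,0,0,0],[-0.6,0,0,0,0,0],[-0.6,0,0,0,0,0],[-0.5,0,0,0,0,0],[-0.3,0,0,0,0,0],[0,0,0,0,0,0],[0,0,0,0,0,0]]]'

```text
clock: 5.95
position: [0.6292, 0.2535, 0.2813]
ee_rot: [0.259, 0.658, -0.259, 0.658]
ft_force: [-0.2, -0.6, -4.1]
grip_width: 0.195
grasp_force: 98.0
```

```bash
python3 - <<'E'
from h import *
o=log()
a=snap('wrist','w3.png'); b=snap('side','s3.png')
o=np.zeros((420,800,3),np.uint8);o[:,:560]=a
o[:320,560:]=cv2.resize(b[80:240,240:360],(240,320)); cv2.imwrite('pics/m3.png',o[:,:,::-1])
from fit import *
r=fit(); print(r.cost,np.round(r.x,3))
E
```

```text
t5.95 q [-1.273  0.657  0.37   1.731  1.303  1.525 -0.761] p [0.6292 0.2535 0.2813] 
R [[-0.0, 0.682, 0.732], [0.001, 0.732, -0.682], [-1.0, 0.001, -0.001]] f [-0.2 -0.6 -4.1] w0.195 g98.0
0.002067209656795739 [ 0.253  0.504  0.492  0.379 -0.061  0.048]
```

View pics/m3.png

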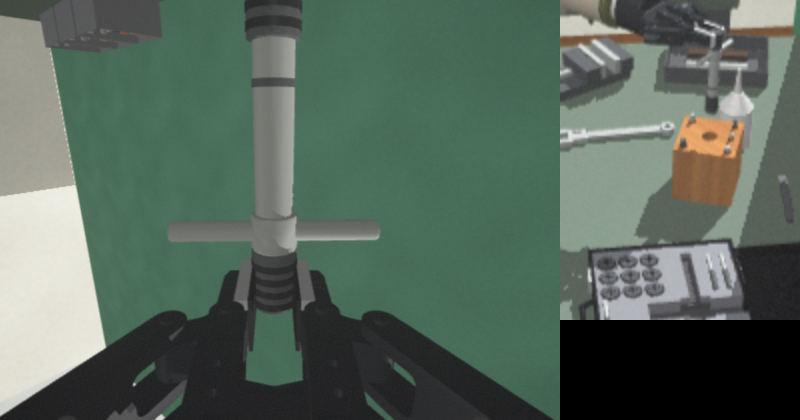

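Emit:
carry_out --commands '[[[0,-0.3,-0.2,0,0,0],[0,-0.51,-0.3,0,0,0],[0,-0.51,-0.3,0,0,0],[0,-0.51,-0.3,0,0,0],[0,-0.51,-0.3,0,0,0],[0,-0.51,-0.3,0,0,0],[0,-0.51,-0.3,0,0,0],[0,-0.51,-0.3,0,0,0],[0,-0.2,-0.1,0,0.5,0],[0,0,0,0,1,0],[0,0,0,0,1,0],[0,0,0,0,1,0],[0,0,0,0,1,0],[0,0,0,0,1,0],[0,0,0,0,1,0],[0,0,0,0,1,0],[0,0,0,0,0.5,0],[0,0,0,0,0,0]]]'

```text
clock: 7.55
position: [0.4492, 0.1984, 0.2822]
ee_rot: [0.344, 0.868, -0.131, 0.332]
ft_force: [1.1, -1.1, -2.6]
grip_width: 0.192
grasp_force: 98.1
```

Emit:
carry_out --commands '[[[0,0,0,0,0.5,0],[0,0,0,0,1,0],[0,0,0,0,1,0],[0,0,0,0,1,0],[0,0,0,0,1,0],[0,0,0,0,1,0],[0,0,0,0,1,0],[0,0,0,0,0.5,0],[0,0,0,0,0,0.5],[0,0,0,0,0,1],[0,0,0,0,0,1],[0,0,0,0,0,1],[0,0,0,0,0,1],[0,0,0,0,0,1],[0,0,0,0,0,1],[0,0,0,0,0,1],[0,0,0,0,0,1],[0,0,0,0,0,1],[0,0,0,0,0,1],[0,0,0,0,0,0]]]'

```text
clock: 9.22
position: [0.447, 0.1997, 0.2792]
ee_rot: [0.8, 0.6, -0.003, 0.001]
ft_force: [-0.7, 0.4, -2.7]
grip_width: 0.192
grasp_force: 98.1
```

```bash
python3 - <<'E'
from h import *
o=log()
E
```

```text
t9.22 q [-1.146 -0.018  0.631  1.758  0.014  1.404 -0.801] p [0.447  0.1997 0.2792] 
R [[0.28, 0.96, -0.003], [0.96, -0.28, -0.006], [-0.006, -0.001, -1.0]] f [-0.7  0.4 -2.7] w0.192 g98.1
```

Emit:
carry_out --commands '[[[0,0,0,0,0,1],[0,0,0,0,0,1],[0,0,0,0,0,1],[0,0,0,0,0,1],[0,0,0,0,0,1],[0,0,0,0,0,1],[0,0,0,0,0,1],[0,0,0,0,0,1],[0,0,0,0,0,1],[0,0,0,0,0,1],[0,0,0,0,0,1],[0,0,0,0,0,1],[-0.34,0.55,0.6,0,0,0],[-0.34,0.55,0.7,0,0,0],[0,0,0.9,0,0,0],[0,0,0.9,0,0,0],[0,0,0.9,0,0,0],[0,0,0.8,0,0,0],[0,0,0.4,0,0,0],[0,0,0,0,0,0]]]'

```text
clock: 10.88
position: [0.419, 0.1532, 0.069]
ee_rot: [1.0, 0.02, -0.004, 0.004]
ft_force: [-0.9, -0.6, -2.6]
grip_width: 0.189
grasp_force: 98.2
```

```bash
python3 - <<'E'
from h import *
o=log()
a=snap('wrist','w4.png'); b=snap('side','s4.png')
o=np.zeros((420,800,3),np.uint8);o[:,:560]=a
o[:320,560:]=cv2.resize(b[130:250,210:300],(240,320)); cv2.imwrite('pics/m4.png',o[:,:,::-1])
E
```

```text
t10.88 q [-1.082  0.122  0.666  2.118 -0.088  0.939 -1.898] p [0.419  0.1532 0.069 ] 
R [[0.999, 0.04, -0.007], [0.04, -0.999, -0.007], [-0.007, 0.007, -1.0]] f [-0.9 -0.6 -2.6] w0.189 g98.2
```

View pics/m4.png

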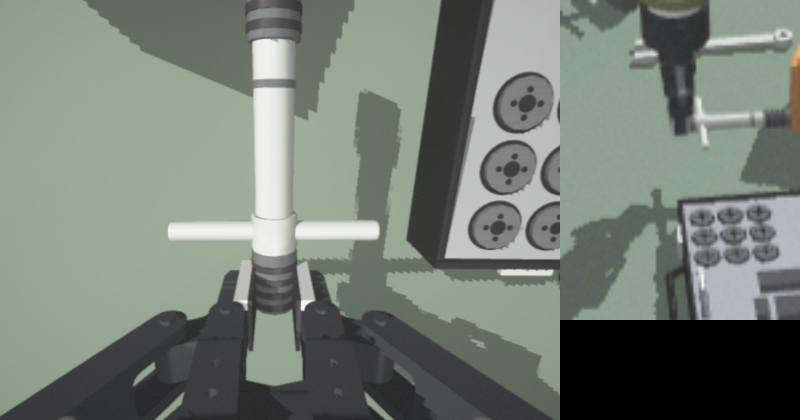

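Emit:
carry_out --commands '[[[0,0,0.4,0,0,0],[0,0,0.5,0,0,0],[0,0,0.4,0,0,0],[0,0,0.2,0,0,0],[0,0,0,0,0,0],[0,0,0,0,0,0]]]'

```text
clock: 11.48
position: [0.4231, 0.1553, 0.0142]
ee_rot: [1.0, 0.018, 0.0, -0.0]
ft_force: [-0.3, -0.5, -2.9]
grip_width: 0.186
grasp_force: 98.3
```

Emit:
carry_out --commands '[[[0,0,0.03,0,0,0],[0,0,0.02,0,0,0],[0,0,0,0,0,0]]]'

```text
clock: 11.73
position: [0.423, 0.1554, 0.0119]
ee_rot: [1.0, 0.018, 0.0, -0.0]
ft_force: [0.6, 0.2, -3.2]
grip_width: 0.194
grasp_force: 98.3
```

Emit:
carry_out --commands '[[[0,0,0.05,0,0,0],[0,0,0.05,0,0,0],[0,0,0,0,0,0],[0,0,0,0,0,0]]]'

```text
clock: 12.07
position: [0.4224, 0.155, 0.0072]
ee_rot: [1.0, 0.018, -0.0, 0.0]
ft_force: [0.7, -0.6, -4.0]
grip_width: 0.193
grasp_force: 98.3
```

Emit:
carry_out --commands '[[[0,0,0.04,0,0,0],[0,0,0.04,0,0,0],[0,0,0,0,0,0],[0,0,0,0,0,0]]]'

```text
clock: 12.4
position: [0.4226, 0.1551, 0.0041]
ee_rot: [1.0, 0.018, 0.0, -0.0]
ft_force: [-1.0, -0.1, -2.4]
grip_width: 0.191
grasp_force: 98.4
```

Emit:
carry_out --commands '[[[0,0,0.04,0,0,0],[0,0,0,0,0,0],[0,0,0,0,0,0]]]'

```text
clock: 12.65
position: [0.4227, 0.1552, 0.0034]
ee_rot: [1.0, 0.018, -0.0, -0.0]
ft_force: [-7.0, -2.7, 18.9]
grip_width: 0.189
grasp_force: 101.3
```

Emit:
carry_out --commands '[[[0,0,-0.02,0,0,0],[0,0,0,0,0,0],[0,0,0,0,0,0],[0,0,0,0,0,0],[0,0,0,0,0,0]]]' --hand -0.2

```text
clock: 13.07
position: [0.4226, 0.1551, 0.0033]
ee_rot: [1.0, 0.018, 0.0, -0.0]
ft_force: [-0.7, -0.0, -0.8]
grip_width: 0.604
grasp_force: 0.0
```

Emit:
carry_out --commands '[[[0,0,-0.3,0,0,0],[0,0,-0.7,0,0,0],[0,0,-0.8,0,0,0],[0.4,0,-0.6,0,0,0],[0.5,0,0,0,0,0],[0.5,0,0,0,0,0],[0,0,0,0,0,0],[0,0,0,0,0,0]]]'

```text
clock: 13.73
position: [0.4789, 0.1567, 0.0991]
ee_rot: [1.0, 0.017, -0.0, 0.001]
ft_force: [-0.2, -0.6, -0.3]
grip_width: 0.594
grasp_force: 0.0
```

```bash
python3 - <<'E'
from h import *
o=log(); p=camera_params('wrist')
a=snap('wrist','w5.png'); np.save('w5.npy',p,allow_pickle=True)
b=snap('top','t5.png')
o=np.zeros((420,800,3),np.uint8);o[:,:560]=a
o[:320,560:]=cv2.resize(b[180:300,160:250],(240,320)); cv2.imwrite('pics/m5.png',o[:,:,::-1])
E
```

```text
t13.73 q [-1.035  0.217  0.699  1.963 -0.162  1.018 -1.797] p [0.4789 0.1567 0.0991] 
R [[0.999, 0.035, 0.0], [0.035, -0.999, -0.001], [-0.0, 0.001, -1.0]] f [-0.2 -0.6 -0.3] w0.594 g0.0
```

View pics/m5.png

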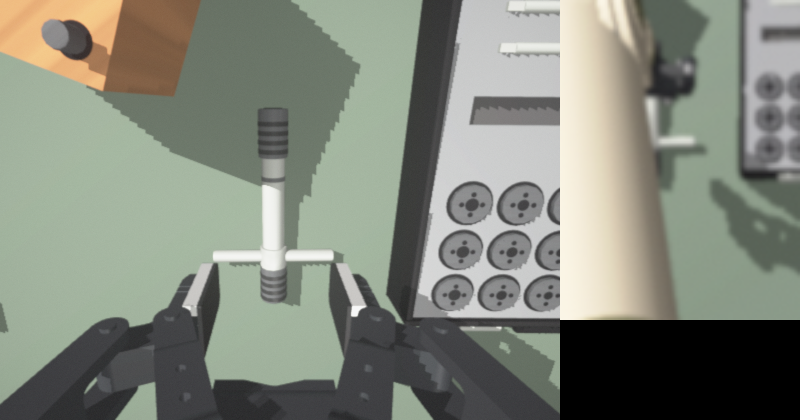

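```bash
python3 - <<'E'
from h import *
p=np.load('w5.npy',allow_pickle=True).item()
for n,q,z in(('nose',(272.5,108),.01),('knob',(273.5,301),.01),('barL',(214,257),.01),('barR',(334,256),.01),('barc',(273.5,256.5),.0145)): print(n,np.round(ray(p,q,z),4))
E
```

```text
nose [0.5548 0.1589 0.01  ]
knob [0.4095 0.1533 0.01  ]
barL [0.446  0.1994 0.01  ]
barR [0.4499 0.1091 0.01  ]
barc [0.4501 0.1547 0.0145]
```

Emit:
carry_out --commands '[[[0.06,0,0.4,0,0,0],[0,0,0.6,0,0,0],[0,0,0.6,0,0,0],[0,0,0.4,0,0,0],[0,0,0.25,0,0,0],[0,0,0.05,0,0,0],[0,0,0,0,0,0],[0,0,0,0,0,0]]]'

```text
clock: 14.5
position: [0.4813, 0.1574, 0.0082]
ee_rot: [1.0, 0.018, 0.0, -0.0]
ft_force: [-0.3, 0.5, 0.0]
grip_width: 0.602
grasp_force: 0.0
```

Emit:
carry_out --commands '[[[0,0.02,0.05,0,0,0],[0,0,0.04,0,0,0],[0,0,0,0,0,0],[0,0,0,0,0,0]]]'

```text
clock: 14.83
position: [0.481, 0.1565, 0.0039]
ee_rot: [1.0, 0.018, 0.0, -0.0]
ft_force: [-0.1, -0.1, 0.6]
grip_width: 0.597
grasp_force: 0.0
```

Emit:
carry_out --commands '[[[0,0,0,0,0,0],[0,0,0,0,0,0],[0,0,0,0,0,0],[0,0,0,0,0,0],[0,0,0,0,0,0],[0,0,0,0,0,0]]]' --hand 1

```text
clock: 15.33
position: [0.4811, 0.1565, 0.0041]
ee_rot: [1.0, 0.018, 0.0, -0.0]
ft_force: [-0.9, -0.6, 7.1]
grip_width: 0.143
grasp_force: 97.9
```

Emit:
carry_out --commands '[[[0,0,-0.2,0,0,0],[0,0,-0.5,0,0,0],[0,0,-0.8,0,0,0],[0,0,-0.9,0,0,0],[0,0,-0.7,0,0,0],[0,0,-0.3,0,0,0],[0,0,0,0,0,0],[0,0,0,0,0,0]]]'

```text
clock: 16.0
position: [0.4808, 0.1565, 0.1397]
ee_rot: [1.0, 0.018, 0.0, -0.0]
ft_force: [-1.4, -0.5, -3.7]
grip_width: 0.142
grasp_force: 98.2
```

```bash
python3 - <<'E'
from h import *
o=log()
E
```

```text
t16.00 q [-1.063  0.16   0.722  1.92  -0.119  1.103 -1.828] p [0.4808 0.1565 0.1397] 
R [[0.999, 0.036, 0.0], [0.036, -0.999, 0.001], [0.0, -0.001, -1.0]] f [-1.4 -0.5 -3.7] w0.142 g98.2
```

Emit:
carry_out --commands '[[[-0.1,0.3,-0.3,0,0,0],[-0.24,0.76,-0.43,0,0,0],[-0.24,0.76,-0.43,0,0,0],[-0.24,0.76,-0.43,0,0,0],[-0.24,0.76,-0.43,0,0,0],[-0.24,0.76,-0.43,0,0,0],[-0.24,0.76,-0.43,0,0,0],[-0.15,0.5,-0.1,0,0,0],[0,0,0,0,0,0],[0,0,0,0,0,0]]]'

```text
clock: 16.83
position: [0.4203, -0.0609, 0.2579]
ee_rot: [1.0, 0.017, -0.001, -0.0]
ft_force: [-0.3, 1.2, -4.8]
grip_width: 0.14
grasp_force: 98.3
```

```bash
python3 - <<'E'
from h import *
o=log(); p=camera_params('wrist')
a=snap('wrist','w6.png'); np.save('w6.npy',p,allow_pickle=True)
print([np.round(proj(p,x)).tolist() for x in[(.63,.07,.04),(.63,-.22,.04),(.41,-.22,.04),(.41,.07,.04)]])
E
```

```text
t16.83 q [-0.921 -0.286  0.82   1.942  0.21   1.402 -1.695] p [ 0.4203 -0.0609  0.2579] 
R [[0.999, 0.034, -0.001], [0.034, -0.999, 0.001], [-0.001, -0.001, -1.0]] f [-0.3  1.2 -4.8] w0.140 g98.3
[[135.0, -55.0], [457.0, -43.0], [417.0, 193.0], [153.0, 185.0]]
```

View pics/w6.png

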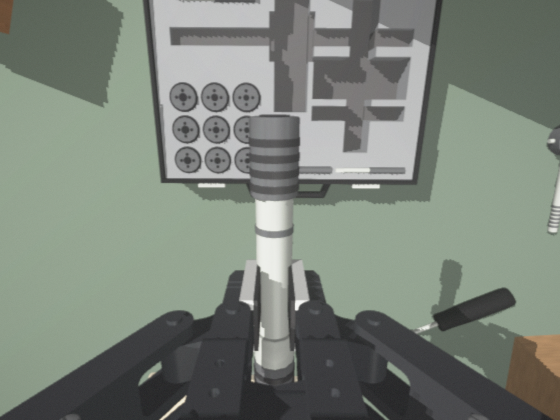

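```bash
python3 - <<'E'
from h import *
g=cv2.cvtColor(cv2.imread('pics/w6.png'),cv2.COLOR_BGR2GRAY)
print(g[100,145:185].tolist());print(g[100,400:450].tolist());print(g[170:192,225].tolist());print(g[150,330:385].tolist());print(g[80:125,330].tolist());print(g[20:60,230].tolist());print(g[20:60,400].tolist())
E
```

```text
[160, 160, 160, 160, 160, 159, 156, 128, 88, 70, 69, 63, 59, 96, 137, 174, 192, 195, 193, 194, 195, 194, 195, 192, 171, 123, 110, 127, 133, 132, 131, 132, 131, 129, 124, 103, 85, 73, 71, 73]
[185, 183, 186, 183, 184, 184, 190, 193, 192, 191, 192, 191, 191, 191, 191, 191, 191, 191, 192, 189, 191, 187, 146, 89, 65, 68, 65, 68, 79, 97, 107, 107, 107, 106, 106, 106, 105, 107, 108, 105, 107, 106, 107, 107, 110, 129, 149, 154, 155, 153]
[79, 129, 179, 193, 194, 195, 195, 190, 129, 76, 67, 69, 71, 93, 132, 144, 144, 123, 112, 111, 111, 109]
[198, 198, 196, 198, 197, 199, 197, 199, 197, 199, 197, 196, 171, 127, 100, 93, 96, 99, 101, 99, 99, 101, 118, 127, 130, 129, 131, 134, 137, 139, 140, 141, 142, 142, 142, 145, 151, 179, 193, 196, 196, 195, 196, 194, 195, 196, 196, 196, 196, 194, 194, 197, 195, 194, 195]
[122, 124, 122, 102, 94, 93, 93, 92, 91, 90, 91, 89, 91, 90, 88, 90, 91, 91, 101, 155, 186, 193, 194, 193, 192, 172, 118, 94, 91, 91, 91, 92, 91, 92, 91, 91, 92, 90, 90, 97, 136, 183, 194, 194, 194]
[195, 195, 196, 197, 195, 196, 191, 147, 111, 98, 96, 95, 97, 95, 96, 95, 101, 105, 121, 126, 128, 131, 129, 129, 132, 155, 187, 195, 196, 195, 195, 194, 195, 195, 195, 195, 196, 196, 196, 195]
[124, 127, 125, 126, 127, 128, 127, 124, 113, 101, 92, 87, 84, 84, 84, 87, 87, 84, 87, 87, 104, 115, 117, 118, 119, 120, 135, 176, 187, 188, 188, 188, 188, 189, 189, 188, 170, 124, 102, 100]
```

```bash
cat > cr.py <<'E'
from h import *
def cross(v,a,th,up,off):
    # first crossing of th from index a moving; returns subpixel
    for i in range(a,len(v)-1):
        if (v[i]<th<=v[i+1]) if up else (v[i]>=th>v[i+1]): return off+i+(th-v[i])/(v[i+1]-v[i])
    return None
E
python3 - <<'E'
from cr import *
g=cv2.cvtColor(cv2.imread('pics/w6.png'),cv2.COLOR_BGR2GRAY).astype(float)
p=np.load('w6.npy',allow_pickle=True).item()
W=lambda u,v,z=.038:ray(p,(u,v),z)
def line(P,n):
    P=np.array(P);c=np.median(P,0);P=P[np.linalg.norm(P-c,axis=1)<.2]
    k=np.polyfit(P[:,0],P[:,1],1) if np.ptp(P[:,0])>np.ptp(P[:,1]) else np.polyfit(P[:,1],P[:,0],1)
    print(n,len(P),'mean',np.round(P.mean(0)[:2],4),'slope deg',np.round(np.degrees(np.arctan(k[0])),2)); return P.mean(0)
L=[];R=[]
for r in range(124,149):
    v=g[r,330:390]; a=cross(v,0,150,False,330)
    L.append(W(a,r)); b=cross(v,int(a-330)+3,165,True,330); R.append(W(b,r))
line(L,'barrelL');line(R,'barrelR')
# channel bottom end (knob end), case x = -2-70-3?
E_=[W(c,cross(g[140:165,c],0,165,True,140)) for c in range(350,362)]; line(E_,'barrelEnd')
T=[];B=[]
for c in list(range(318,338))+list(range(378,398)):
    v=g[98:128,c]; a=cross(v,4,145,False,98); T.append(W(c,a)); B.append(W(c,cross(v,int(a-98)+2,145,True,98)))
line(T,'barT');line(B,'barB')
T=[];B=[]
for c in range(180,262):
    v=g[20:60,c]; a=cross(v,0,150,False,20); T.append(W(c,a)); B.append(W(c,cross(v,int(a-20)+2,160,True,20)))
line(T,'stkT');line(B,'stkB')
l=[W(cross(g[r,120:200],0,115,False,120),r,.042) for r in range(20,170,5)]; line(l,'rimL')
b=[W(c,cross(g[176:195,c],4,105,True,176),.042) for c in list(range(175,195))+list(range(228,240))];line(b,'rimB')
r_=[]
for r in range(110,170,5):
    v=g[r,395:450]; m=int(np.argmin(v)); r_.append(W(cross(v,m,88,True,395),r,.042))
line(r_,'rimR')
E
```

```text
barrelL 25 mean [ 0.4687 -0.1335] slope deg 1.71
barrelR 25 mean [ 0.4696 -0.1592] slope deg 1.43
barrelEnd 12 mean [ 0.4525 -0.1481] slope deg -1.85
barT 40 mean [ 0.4996 -0.145 ] slope deg -1.62
barB 40 mean [ 0.4852 -0.1466] slope deg -1.7
stkT 82 mean [ 0.5672 -0.0056] slope deg -1.61
stkB 82 mean [ 0.5513 -0.0054] slope deg -1.5
rimL 30 mean [0.5038 0.0638] slope deg 1.61
rimB 32 mean [0.4132 0.0152] slope deg -0.53
rimR 12 mean [ 0.4701 -0.2159] slope deg 1.59
```

```bash
python3 - <<'E'
from cr import *
p=np.load('w6.npy',allow_pickle=True).item()
g=cv2.cvtColor(cv2.imread('pics/w6.png'),cv2.COLOR_BGR2GRAY).astype(float)
print(g[105:130,274].tolist(), g[190:204,274].tolist())
zc=.2579+.0063
for r in (116,118,120): print(r,[np.round(ray(p,(274,r),zc+d)-[.4203,-.0609,0],4)[:2] for d in(-.01,0,.01)])
for r in (196,198): print('nut end',ray(p,(274,r),zc+.009)-[.4203,-.0609,0])
E
```

```text
[125.0, 124.0, 123.0, 123.0, 122.0, 121.0, 127.0, 181.0, 190.0, 143.0, 89.0, 79.0, 113.0, 136.0, 140.0, 141.0, 140.0, 142.0, 138.0, 138.0, 139.0, 138.0, 139.0, 137.0, 139.0] [94.0, 93.0, 93.0, 96.0, 107.0, 131.0, 138.0, 138.0, 139.0, 139.0, 144.0, 204.0, 229.0, 233.0]
116 [array([0.0737, 0.0012]), array([0.074 , 0.0012]), array([0.0744, 0.0012])]
118 [array([0.0729, 0.0012]), array([0.0733, 0.0012]), array([0.0737, 0.0012])]
120 [array([0.0721, 0.0012]), array([0.0725, 0.0012]), array([0.073 , 0.0012])]
nut end [4.43685218e-02 2.16974171e-04 2.73200000e-01]
nut end [4.35610464e-02 1.89795201e-04 2.73200000e-01]
```

Emit:
carry_out --commands '[[[0.35,0.3,0,0,0,0],[0.5,0.43,0.2,0,0,0],[0.5,0.43,0.6,0,0,0],[0.5,0.43,0.7,0,0,0],[0.5,0.43,0.8,0,0,0],[0.2,0.15,0.8,0,0,0],[0,0,0.5,0,0,0],[0,0,0.3,0,0,0],[0,0,0,0,0,0],[0,0,0,0,0,0],[0,0,0,0,0,0]]]'

```text
clock: 17.8
position: [0.5134, -0.1301, 0.1216]
ee_rot: [1.0, 0.019, -0.001, -0.002]
ft_force: [-0.5, 0.7, -2.0]
grip_width: 0.139
grasp_force: 98.6
```

```bash
python3 - <<'E'
from h import *
o=log(); p=camera_params('wrist')
a=snap('wrist','w7.png'); np.save('w7.npy',p,allow_pickle=True)
E
```

```text
t17.80 q [-0.731  0.358  1.068  1.885 -0.354  1.108 -1.06 ] p [ 0.5134 -0.1301  0.1216] 
R [[0.999, 0.037, -0.003], [0.037, -0.999, 0.004], [-0.003, -0.005, -1.0]] f [-0.5  0.7 -2. ] w0.139 g98.6
```

Emit:
carry_out --commands '[[[0.14,0.18,0,0,0,0],[0.14,0.18,0.2,0,0,0],[0,0,0.4,0,0,0],[0,0,0.4,0,0,0],[0,0,0.1,0,0,0],[0,0,0,0,0,0],[0,0,0,0,0,0],[0,0,0,0,0,0]]]'

```text
clock: 18.52
position: [0.525, -0.1444, 0.0777]
ee_rot: [1.0, 0.018, -0.001, -0.002]
ft_force: [0.3, 1.1, -2.5]
grip_width: 0.141
grasp_force: 98.6
```

```bash
python3 - <<'E'
from h import *
o=log(); p=camera_params('wrist')
a=snap('wrist','w7.png'); np.save('w7.npy',p,allow_pickle=True)
g=cv2.cvtColor(a,cv2.COLOR_RGB2GRAY)
for X in [(.5976,-.1427),]:
    pass
ex=np.array([.9996,.0279]);ey=np.array([-.0279,.9996])
for n,(u,v) in dict(chanNoseEnd=(.5219+.075,-.1595),L=(.5219+.06,-.1465),Rr=(.5219+.06,-.1725)).items():
    X=u*ex+v*ey; print(n,proj(p,(X[0],X[1],.038)))
for r in (100,130,160): print(r,g[r,200:350:2].tolist())
print(g[20:200:3,274].tolist())
E
```

```text
t18.52 q [-0.623  0.459  0.994  1.884 -0.448  1.044 -0.976] p [ 0.525  -0.1444  0.0777] 
R [[0.999, 0.037, -0.002], [0.037, -0.999, 0.004], [-0.002, -0.004, -1.0]] f [ 0.3  1.1 -2.5] w0.141 g98.6
chanNoseEnd [274.25286423 108.69058601]
L [249.4646535 138.0524685]
Rr [298.52193994 138.5220671 ]
100 [150, 151, 152, 152, 151, 151, 150, 152, 153, 153, 153, 152, 151, 151, 151, 152, 151, 152, 152, 151, 151, 154, 152, 152, 151, 151, 152, 152, 154, 153, 153, 155, 153, 152, 153, 155, 154, 152, 153, 153, 154, 154, 154, 153, 152, 153, 153, 154, 152, 153, 153, 153, 155, 153, 152, 153, 153, 154, 153, 153, 153, 154, 152, 154, 152, 152, 151, 151, 152, 152, 152, 152, 151, 152, 150]
130 [220, 220, 220, 220, 220, 220, 220, 220, 221, 221, 221, 220, 220, 219, 207, 164, 157, 153, 152, 154, 153, 152, 152, 152, 144, 133, 144, 150, 154, 156, 159, 158, 157, 160, 161, 158, 160, 160, 156, 152, 146, 140, 133, 132, 128, 118, 109, 103, 95, 89, 137, 153, 152, 152, 153, 151, 153, 153, 150, 152, 152, 153, 152, 152, 152, 152, 151, 152, 151, 150, 151, 151, 153, 151, 152]
160 [220, 220, 222, 221, 222, 221, 221, 221, 221, 221, 221, 221, 221, 221, 221, 221, 221, 221, 221, 221, 221, 220, 221, 222, 201, 102, 96, 100, 101, 100, 102, 102, 102, 102, 103, 103, 105, 105, 105, 101, 96, 94, 91, 85, 81, 80, 75, 73, 69, 91, 208, 212, 185, 156, 154, 154, 154, 153, 155, 154, 152, 154, 155, 154, 154, 153, 154, 153, 155, 153, 154, 154, 153, 154, 152]
[75, 93, 102, 54, 53, 53, 54, 140, 151, 151, 151, 151, 154, 153, 153, 154, 153, 152, 152, 153, 153, 152, 152, 153, 153, 152, 155, 154, 154, 120, 104, 100, 80, 162, 162, 160, 160, 161, 160, 161, 118, 103, 104, 159, 160, 155, 105, 105, 149, 159, 159, 106, 105, 129, 161, 162, 108, 108, 125, 161]
```

Emit:
carry_out --commands '[[[0,0,0.2,0,0,0],[0,0,0.3,0,0,0],[0,0,0.3,0,0,0],[0,0,0.15,0,0,0],[0,0,0.1,0,0,0],[0,0,0,0,0,0],[0,0,0,0,0,0]]]'

```text
clock: 19.15
position: [0.5239, -0.1445, 0.0342]
ee_rot: [1.0, 0.018, -0.002, -0.002]
ft_force: [0.5, 0.5, -3.6]
grip_width: 0.141
grasp_force: 98.6
```

Emit:
carry_out --commands '[[[0,0,0.08,0,0,0],[0,0,0.08,0,0,0],[0,0,0.08,0,0,0],[0,0,0,0,0,0],[0,0,0,0,0,0]]]'

```text
clock: 19.57
position: [0.5239, -0.1441, 0.0246]
ee_rot: [1.0, 0.018, -0.002, -0.002]
ft_force: [0.9, -0.3, -2.8]
grip_width: 0.14
grasp_force: 98.6
```

Emit:
carry_out --commands '[[[0.02,0,0.08,0,0,0],[0,0,0.08,0,0,0],[0,0,0.06,0,0,0],[0,0,0,0,0,0],[0,0,0,0,0,0]]]'

```text
clock: 19.98
position: [0.5246, -0.1441, 0.0158]
ee_rot: [1.0, 0.018, -0.002, -0.002]
ft_force: [1.1, 0.3, -2.4]
grip_width: 0.139
grasp_force: 98.6
```

Emit:
carry_out --commands '[[[0,0,0.03,0,0,0],[0,0,0.02,0,0,0],[0,0,0,0,0,0],[0,0,0,0,0,0]]]'

```text
clock: 20.32
position: [0.5248, -0.1441, 0.014]
ee_rot: [1.0, 0.018, -0.002, -0.002]
ft_force: [-0.1, -0.6, -3.2]
grip_width: 0.139
grasp_force: 98.6
```

Emit:
carry_out --commands '[[[0,0,0.03,0,0,0],[0,0,0.02,0,0,0],[0,0,0,0,0,0],[0,0,0,0,0,0]]]'

```text
clock: 20.65
position: [0.5249, -0.1441, 0.0122]
ee_rot: [1.0, 0.018, -0.002, -0.002]
ft_force: [-2.2, 0.8, 3.3]
grip_width: 0.144
grasp_force: 99.7
```

Emit:
carry_out --commands '[[[0,0,0,0,0,0],[0,0,0,0,0,0],[0,0,0,0,0,0],[0,0,0,0,0,0],[0,0,0,0,0,0]]]' --hand 0.1

```text
clock: 21.07
position: [0.5248, -0.1441, 0.012]
ee_rot: [1.0, 0.018, -0.002, -0.002]
ft_force: [-0.4, -1.0, 0.1]
grip_width: 0.451
grasp_force: 0.0
```

Emit:
carry_out --commands '[[[0,0,-0.2,0,0,0],[0,0,-0.5,0,0,0],[0,0,-0.8,0,0,0],[0,0,-0.9,0,0,0],[0,0,-0.9,0,0,0],[0,0,-0.7,0,0,0],[0,0,-0.4,0,0,0],[0,0,0,0,0,0],[0,0,0,0,0,0]]]'

```text
clock: 21.82
position: [0.5259, -0.1448, 0.1888]
ee_rot: [1.0, 0.018, -0.001, -0.002]
ft_force: [0.3, 1.2, 0.0]
grip_width: 0.451
grasp_force: 0.0
```

```bash
python3 - <<'E'
from cr import *
o=log(); p=camera_params('wrist'); np.save('w8.npy',p,allow_pickle=True)
a=snap('wrist','w8.png'); b=snap('top','t8.png'); np.save('tp.npy',camera_params('top'),allow_pickle=True)
g=cv2.cvtColor(a,cv2.COLOR_RGB2GRAY)
ex=np.array([.9996,.0279]);ey=np.array([-.0279,.9996])
def X(du,dv,z): q=(.5219+du)*ex+(-.1595+dv)*ey; return np.array([q[0],q[1],z])
for n,x in dict(nose=X(.072,0,.028),nut=X(.04,0,.028),barL=X(-.034,.045,.018),barR=X(-.034,-.045,.018),knob=X(-.07,0,.018)).items(): print(n,proj(p,x).round(1))
c=int(proj(p,X(.05,0,.028))[0]); r0=int(proj(p,X(.085,0,.03))[1]); r1=int(proj(p,X(.02,0,.03))[1])
print(c,r0,g[r0:r1,c].tolist())
r=int(proj(p,X(.025,0,.026))[1]); c0=int(proj(p,X(.025,.02,.026))[0]); c1=int(proj(p,X(.025,-.02,.026))[0])
print(r,c0,g[r,c0:c1].tolist())
E
```

```text
t21.82 q [-0.739  0.317  1.113  1.772 -0.303  1.245 -1.08 ] p [ 0.5259 -0.1448  0.1888] 
R [[0.999, 0.037, -0.003], [0.037, -0.999, 0.005], [-0.002, -0.005, -1.0]] f [0.3 1.2 0. ] w0.451 g0.0
nose [274.2 111.1]
nut [273.9 148.5]
barL [227.8 222.4]
barR [318.9 223.3]
knob [273. 256.]
274 95 [141, 142, 142, 143, 141, 140, 142, 141, 143, 142, 143, 135, 110, 98, 86, 77, 91, 100, 101, 100, 101, 101, 104, 102, 100, 86, 76, 77, 80, 98, 101, 102, 89, 79, 75, 81, 98, 104, 102, 91, 78, 86, 104, 135, 144, 143, 115, 100, 97, 110, 136, 145, 163, 228, 237, 237, 237, 237, 238, 238, 237, 238, 238, 238, 238, 238, 235, 193, 152, 148, 191, 231, 238, 238, 238, 238]
164 251 [208, 210, 211, 209, 210, 211, 210, 208, 178, 134, 104, 98, 99, 99, 100, 128, 144, 157, 162, 161, 155, 153, 150, 148, 148, 142, 134, 127, 117, 109, 106, 103, 100, 101, 101, 101, 104, 141, 183, 202, 207, 206, 208, 209]
```

Emit:
carry_out --commands '[[[-0.1,0.35,0,0,0,0],[-0.2,0.75,0,0,0,0],[-0.2,0.75,0,0,0,-0.1],[-0.2,0.75,0,0,0,-0.1],[-0.2,0.75,0,0,0,-0.1],[-0.2,0.75,0,0,0,-0.1],[-0.2,0.75,0,0,0,-0.1],[-0.2,0.75,0,0,0,-0.1],[-0.13,0.5,0,0,0,-0.1],[0,0.17,0,0,0,0],[0,0,0,0,0,0],[0,0,0,0,0,0]]]' --hand -1

```text
clock: 22.92
position: [0.4761, -0.3983, 0.1862]
ee_rot: [0.998, 0.055, -0.003, -0.003]
ft_force: [0.1, 1.0, -0.5]
grip_width: 1.001
grasp_force: 0.0
```

```bash
python3 - <<'E'
from cr import *
o=log(); p=camera_params('wrist'); np.save('w9.npy',p,allow_pickle=True)
a=snap('wrist','w9.png')
print(proj(p,(.4695,-.3985,.018)),proj(p,(.5787,-.385,.009)),proj(p,(.357,-.41,.009)))
hsv=cv2.cvtColor(a,cv2.COLOR_RGB2HSV)
m=((hsv[:,:,1]<35)).astype(np.uint8)
n,l,s,c=cv2.connectedComponentsWithStats(m)
for i in range(1,n):
    if s[i,4]>150: print(s[i],c[i].round(1))
E
```

```text
t22.92 q [-0.11   0.52   1.012  1.568 -0.45   1.314 -0.499] p [ 0.4761 -0.3983  0.1862] 
R [[0.994, 0.109, -0.006], [0.109, -0.994, 0.005], [-0.005, -0.006, -1.0]] f [ 0.1  1.  -0.5] w1.001 g0.0
[273.12622516 196.410723  ] [271.41952355  72.87539858] [272.48091439 294.79545062]
[     0      0    560    420 219676] [269.5 209.5]
[ 387  145   78   49 3016] [424.9 169. ]
[ 373  203   77   62 3812] [410.3 233.4]
```

```bash
python3 - <<'E'
from cr import *
a=cv2.imread('pics/w9.png'); g=cv2.cvtColor(a,cv2.COLOR_BGR2GRAY)
for r in (90,120,150,195,240,270): print(r,g[r,225:320:2].tolist())
print(g[40:330:4,272].tolist()); print(a[150,230],a[150,272])
E
```

```text
90 [114, 115, 116, 117, 115, 115, 114, 116, 115, 116, 115, 115, 116, 115, 115, 116, 116, 116, 116, 115, 114, 109, 88, 96, 104, 105, 100, 98, 114, 114, 115, 117, 116, 115, 115, 115, 116, 115, 114, 114, 115, 117, 116, 115, 115, 116, 115, 113]
120 [116, 117, 116, 115, 117, 117, 119, 117, 116, 116, 116, 116, 115, 117, 115, 116, 116, 117, 116, 116, 117, 116, 137, 160, 178, 174, 161, 126, 118, 118, 114, 115, 116, 117, 113, 117, 115, 116, 115, 114, 115, 117, 116, 115, 116, 116, 118, 115]
150 [118, 117, 116, 117, 118, 116, 116, 116, 118, 118, 116, 118, 117, 114, 117, 117, 118, 117, 118, 118, 118, 119, 141, 164, 179, 176, 157, 122, 115, 117, 117, 116, 116, 117, 118, 116, 119, 116, 117, 117, 117, 115, 117, 116, 117, 117, 115, 117]
195 [174, 174, 174, 174, 173, 172, 173, 175, 175, 175, 174, 175, 176, 175, 165, 146, 149, 163, 240, 214, 90, 187, 141, 76, 76, 76, 123, 191, 85, 211, 240, 177, 148, 143, 118, 118, 119, 118, 118, 120, 120, 118, 118, 119, 117, 119, 118, 118]
240 [175, 176, 174, 176, 174, 175, 174, 175, 175, 176, 175, 175, 175, 174, 174, 174, 175, 175, 174, 175, 175, 177, 228, 241, 242, 227, 164, 125, 121, 121, 142, 175, 177, 173, 176, 174, 175, 172, 176, 175, 173, 173, 173, 173, 175, 175, 174, 175]
270 [175, 173, 175, 174, 173, 174, 174, 175, 176, 174, 174, 174, 173, 173, 174, 175, 175, 174, 174, 176, 175, 173, 163, 211, 225, 177, 111, 118, 120, 120, 123, 165, 174, 173, 175, 174, 175, 173, 174, 173, 172, 175, 174, 175, 174, 172, 175, 173]
[112, 114, 114, 114, 115, 115, 113, 143, 164, 104, 161, 102, 111, 158, 102, 113, 160, 104, 170, 171, 170, 171, 171, 169, 170, 170, 171, 172, 171, 172, 171, 174, 172, 173, 101, 106, 238, 146, 78, 75, 209, 220, 167, 150, 240, 241, 241, 241, 241, 241, 242, 242, 242, 242, 242, 242, 243, 179, 169, 166, 163, 165, 171, 243, 173, 174, 174, 172, 174, 173, 173, 172, 171]
[110 123 112] [165 172 169]
```

```bash
python3 - <<'E'
from cr import *
p=np.load('w9.npy',allow_pickle=True).item(); g=cv2.cvtColor(cv2.imread('pics/w9.png'),cv2.COLOR_BGR2GRAY)
print(g[164:184,268:276:2].mean(1).round().tolist(), g[206:222,264].tolist(),g[206:222,283].tolist())
print(g[195,246:262].tolist(),g[195,284:298].tolist(),g[62:72,273].tolist(),g[286:298,273].tolist())
for q,z in(((273,194.5),.018),((272.7,67.5),.009),((272.7,293),.009),((273.7,120),.009),((273.2,240),.009)): print(q,ray(p,q,z).round(4))
E
```

```text
[159.0, 158.0, 158.0, 158.0, 159.0, 158.0, 158.0, 158.0, 156.0, 153.0, 126.0, 96.0, 99.0, 103.0, 105.0, 106.0, 115.0, 141.0, 206.0, 236.0] [150, 148, 148, 150, 157, 168, 174, 174, 175, 173, 175, 175, 175, 174, 176, 174] [150, 151, 152, 149, 133, 123, 121, 120, 120, 122, 120, 120, 121, 121, 121, 120]
[173, 175, 175, 176, 175, 175, 174, 165, 152, 146, 148, 149, 148, 163, 224, 240] [238, 240, 224, 177, 154, 148, 148, 143, 127, 118, 120, 118, 119, 119] [117, 115, 114, 115, 113, 118, 149, 167, 172, 172] [233, 219, 172, 166, 233, 241, 242, 241, 224, 188, 174, 173]
(273, 194.5) [ 0.4714 -0.3982  0.018 ]
(272.7, 67.5) [ 0.5832 -0.3856  0.009 ]
(272.7, 293) [ 0.3592 -0.41    0.009 ]
(273.7, 120) [ 0.5392 -0.3914  0.009 ]
(273.2, 240) [ 0.421  -0.4038  0.009 ]
```

Emit:
carry_out --commands '[[[-0.06,0,0.3,0,0,0],[-0.06,0,0.7,0,0,0],[0,0,0.9,0,0,0],[0,0,0.9,0,0,0],[0,0,0.7,0,0,0],[0,0,0.5,0,0,0],[0,0,0.3,0,0,0],[0,0,0,0,0,0],[0,0,0,0,0,0]]]'

```text
clock: 23.72
position: [0.4707, -0.3984, 0.0153]
ee_rot: [0.998, 0.055, -0.002, -0.002]
ft_force: [-0.3, -0.5, 1.1]
grip_width: 1.003
grasp_force: 0.0
```

Emit:
carry_out --commands '[[[0.01,0,0.1,0,0,0],[0,0,0.1,0,0,0],[0,0,0.06,0,0,0],[0,0,0,0,0,0],[0,0,0,0,0,0]]]'

```text
clock: 24.13
position: [0.471, -0.3988, 0.005]
ee_rot: [0.998, 0.055, -0.002, -0.002]
ft_force: [0.6, 0.6, -0.1]
grip_width: 0.992
grasp_force: 0.0
```

Emit:
carry_out --commands '[[[0,0,0,0,0,0],[0,0,0,0,0,0],[0,0,0,0,0,0],[0,0,0,0,0,0],[0,0,0,0,0,0],[0,0,0,0,0,0]]]' --hand 1

```text
clock: 24.63
position: [0.4712, -0.399, 0.0056]
ee_rot: [0.998, 0.055, -0.002, -0.002]
ft_force: [-2.4, 1.8, 8.0]
grip_width: 0.4
grasp_force: 98.8
```

Emit:
carry_out --commands '[[[0,0,-0.2,0,0,0],[0,0,-0.4,0,0,0],[0,0,-0.7,0,0,0],[0,0,-0.9,0,0,0],[0,0,-0.9,0,0,0],[0,0,-0.7,0,0,0],[0,0,-0.3,0,0,0],[0,0,0,0,0,0]]]'

```text
clock: 25.3
position: [0.4725, -0.4005, 0.1721]
ee_rot: [0.998, 0.055, -0.0, -0.001]
ft_force: [0.1, 0.5, -3.8]
grip_width: 0.397
grasp_force: 100.2
```

```bash
python3 - <<'E'
from h import *
o=log()
E
```

```text
t25.30 q [-0.106  0.525  1.008  1.595 -0.459  1.28  -0.484] p [ 0.4725 -0.4005  0.1721] 
R [[0.994, 0.11, -0.0], [0.11, -0.994, 0.002], [-0.0, -0.002, -1.0]] f [ 0.1  0.5 -3.8] w0.397 g100.2
```

Emit:
carry_out --commands '[[[0.15,-0.36,-0.4,0,0,0],[0.28,-0.72,-0.3,0,0,0],[0.28,-0.72,0,0,0,0],[0.28,-0.72,0,0,0,0],[0.28,-0.72,0,0,0,0],[0.28,-0.72,0,0,0,0],[0.28,-0.72,0,0,0,0],[0.28,-0.72,0,0,0,0],[0.28,-0.72,0,0,0,0],[0.28,-0.72,0,0,0,0],[0.28,-0.72,0,0,0,0],[0.15,-0.31,0,0,0,0],[0,0,0,0,0,0]]]'

```text
clock: 26.38
position: [0.5608, -0.0679, 0.1956]
ee_rot: [0.998, 0.058, -0.003, -0.003]
ft_force: [0.6, 0.2, -3.1]
grip_width: 0.4
grasp_force: 100.8
```

Emit:
carry_out --commands '[[[0,0,0,0,0,-0.6],[0,0,0,0,0,-1],[0,0,0,0,0,-1],[0,0,0,0,0,-1],[0,0,0,0,0,-1],[0,0,0,0,0,-1],[0,0,0,0,0,-1],[0,0,0,0,0,-1],[0,0,0,0,0,-1],[0,0,0,0,0,-1],[0,0,0,0,0,-1],[0,0,0,0,0,-1],[0,0,0,0,0,-1],[0,0,0,0,0,-1],[0,0,0,0,0,-0.6],[0,0,0,0,0,0],[0,0,0,0,0,0]]]'

```text
clock: 27.8
position: [0.5597, -0.0737, 0.1966]
ee_rot: [0.699, 0.715, -0.001, -0.004]
ft_force: [0.5, 0.6, -3.7]
grip_width: 0.396
grasp_force: 100.8
```

```bash
python3 - <<'E'
from h import *
o=log(); p=camera_params('wrist'); np.save('w10.npy',p,allow_pickle=True); a=snap('wrist','w10.png')
E
```

```text
t27.80 q [-0.602  0.273  0.779  1.702 -0.204  1.256  0.246] p [ 0.5597 -0.0737  0.1966] 
R [[-0.023, 1.0, -0.006], [1.0, 0.023, 0.004], [0.004, -0.006, -1.0]] f [ 0.5  0.6 -3.7] w0.396 g100.8
```

Emit:
carry_out --commands '[[[0.02,0.02,0.3,0,0,0],[0,0,0.6,0,0,0],[0,0,0.7,0,0,0],[0,0,0.7,0,0,0],[0,0,0.5,0,0,0],[0,0,0.3,0,0,0],[0,0,0.1,0,0,0],[0,0,0,0,0,0],[0,0,0,0,0,0]]]'

```text
clock: 28.6
position: [0.5613, -0.0719, 0.0705]
ee_rot: [0.698, 0.716, 0.0, -0.003]
ft_force: [0.1, 0.0, -3.9]
grip_width: 0.395
grasp_force: 100.8
```

```bash
python3 - <<'E'
from h import *
o=log(); p=camera_params('wrist'); np.save('w11.npy',p,allow_pickle=True); a=snap('wrist','w11.png')
g=cv2.cvtColor(a,cv2.COLOR_RGB2GRAY)
ex=np.array([.9996,.0279]);ey=np.array([-.0279,.9996])
def X(du,dv,z): q=(.5239+du)*ex+(-.0895+dv)*ey; return np.array([q[0],q[1],z])
for v in(.04,.07,.1,.115): 
    A=proj(p,X(.043,v,.038));B=proj(p,X(.027,v,.038)); print(v,A.round(1),B.round(1))
    r=int((A+B)[1]/2); c=int((A+B)[0]/2); print(r,c-40,g[r,c-40:c+40:2].tolist())
o=o['position']
for v in (.04,.07,.11): print('arm',proj(p,(o[0]-.028*v,o[1]+v,o[2]+.004)).round(1))
print(g[20:200:3,274].tolist())
E
```

```text
t28.60 q [-0.538  0.424  0.716  1.826 -0.328  1.016  0.336] p [ 0.5613 -0.0719  0.0705] 
R [[-0.026, 1.0, -0.003], [1.0, 0.026, 0.004], [0.004, -0.003, -1.0]] f [ 0.1  0.  -3.9] w0.395 g100.8
0.04 [288.  181.2] [257.8 181.3]
181 232 [155, 159, 216, 222, 222, 222, 222, 222, 222, 222, 222, 221, 221, 188, 146, 151, 181, 210, 230, 239, 242, 244, 244, 244, 244, 241, 232, 169, 192, 221, 221, 222, 222, 221, 221, 220, 221, 220, 220, 220]
0.07 [288.6 122.7] [256.8 122.8]
122 232 [158, 195, 223, 223, 222, 223, 222, 222, 222, 223, 222, 222, 219, 157, 150, 154, 181, 206, 226, 236, 242, 244, 244, 244, 244, 243, 236, 217, 154, 221, 222, 222, 222, 222, 221, 222, 221, 221, 223, 222]
0.1 [289.3  57.6] [255.7  57.7]
57 232 [222, 221, 222, 221, 222, 221, 222, 221, 222, 222, 221, 222, 189, 150, 149, 115, 112, 124, 135, 143, 149, 155, 154, 158, 157, 154, 148, 138, 130, 205, 223, 222, 223, 223, 222, 222, 222, 222, 221, 222]
0.115 [289.6  22.2] [255.1  22.3]
22 232 [220, 220, 220, 221, 221, 222, 222, 222, 222, 221, 222, 221, 154, 113, 117, 144, 145, 143, 148, 152, 155, 163, 168, 168, 174, 181, 185, 209, 185, 196, 221, 222, 221, 222, 222, 222, 222, 221, 221, 221]
arm [272.8 195.2]
arm [272.6 122.1]
arm [272.2   7.8]
[240, 153, 151, 156, 242, 242, 157, 153, 152, 240, 243, 165, 154, 154, 241, 243, 167, 154, 155, 243, 243, 158, 156, 159, 243, 242, 157, 155, 212, 244, 244, 244, 244, 244, 244, 244, 244, 244, 244, 244, 244, 244, 244, 244, 244, 244, 244, 244, 244, 244, 244, 244, 244, 244, 244, 244, 244, 244, 244, 244]
```

Emit:
carry_out --commands '[[[-0.02,-0.02,0.1,0,0,0],[0,0,0.2,0,0,0],[0,0,0.2,0,0,0],[0,0,0.1,0,0,0],[0,0,0.1,0,0,0],[0,0,0,0,0,0],[0,0,0,0,0,0]]]'

```text
clock: 29.23
position: [0.5597, -0.0725, 0.0415]
ee_rot: [0.698, 0.716, -0.0, -0.003]
ft_force: [-0.2, 0.6, -4.2]
grip_width: 0.399
grasp_force: 100.8
```

Emit:
carry_out --commands '[[[0,0,0.05,0,0,0],[0,0,0.03,0,0,0],[0,0,0,0,0,0],[0,0,0,0,0,0]]]'

```text
clock: 29.57
position: [0.5598, -0.0724, 0.0385]
ee_rot: [0.698, 0.716, -0.0, -0.003]
ft_force: [0.2, -0.7, -3.2]
grip_width: 0.4
grasp_force: 100.8
```

Emit:
carry_out --commands '[[[-0.01,0.02,0.03,0,0,0],[0,0,0.03,0,0,0],[0,0,0.03,0,0,0],[0,0,0,0,0,0],[0,0,0,0,0,0]]]'

```text
clock: 29.98
position: [0.5605, -0.0728, 0.0348]
ee_rot: [0.698, 0.716, -0.0, -0.003]
ft_force: [0.2, -0.1, -3.3]
grip_width: 0.398
grasp_force: 100.8
```

Emit:
carry_out --commands '[[[0,0,0.03,0,0,0],[0,0,0.02,0,0,0],[0,0,0,0,0,0],[0,0,0,0,0,0]]]'

```text
clock: 30.32
position: [0.5605, -0.0728, 0.0329]
ee_rot: [0.698, 0.716, -0.0, -0.003]
ft_force: [0.1, 0.5, -2.9]
grip_width: 0.399
grasp_force: 100.8
```

Emit:
carry_out --commands '[[[0,0,0.03,0,0,0],[0,0,0.015,0,0,0],[0,0,0,0,0,0],[0,0,0,0,0,0]]]'

```text
clock: 30.65
position: [0.5608, -0.0727, 0.0315]
ee_rot: [0.698, 0.716, 0.0, -0.003]
ft_force: [-1.8, 1.2, 3.6]
grip_width: 0.398
grasp_force: 101.4
```

Emit:
carry_out --commands '[[[0,0,0,0,0,0],[0,0,0,0,0,0],[0,0,0,0,0,0],[0,0,0,0,0,0],[0,0,0,0,0,0]]]' --hand -0.6

```text
clock: 31.07
position: [0.5606, -0.0728, 0.0311]
ee_rot: [0.698, 0.716, -0.0, -0.003]
ft_force: [-0.6, -0.2, -0.9]
grip_width: 0.795
grasp_force: 0.0
```

Emit:
carry_out --commands '[[[0,0,-0.2,0,0,0],[0,0,-0.5,0,0,0],[0,0,-0.8,0,0,0],[0,0,-0.9,0,0,0],[0,0,-0.9,0,0,0],[0,0,-0.8,0,0,0],[0,0,-0.4,0,0,0],[0,0,0,0,0,0],[0,0,0,0,0,0]]]'

```text
clock: 31.82
position: [0.5618, -0.0735, 0.2123]
ee_rot: [0.698, 0.716, 0.001, -0.002]
ft_force: [0.1, 0.1, -0.7]
grip_width: 0.803
grasp_force: 0.0
```

```bash
python3 - <<'E'
from h import *
o=log(); p=camera_params('wrist'); a=snap('wrist','w12.png')
g=cv2.cvtColor(a,cv2.COLOR_RGB2GRAY)
ex=np.array([.9996,.0279]);ey=np.array([-.0279,.9996])
def X(du,dv,z): q=(.5239+du)*ex+(-.0895+dv)*ey; return np.array([q[0],q[1],z])
for n,x in dict(head=X(.035,0,.044),headFar=X(.035,.019,.044),endP=X(.035,.112,.035),endN=X(.035,-.112,.035)).items(): print(n,proj(p,x).round(1))
for v in(.04,.07,.1): 
    A=proj(p,X(.043,v,.038));B=proj(p,X(.027,v,.038)); c=int((A+B)[0]/2); r=int((A+B)[1]/2); print(r,A[0].round(1),B[0].round(1),c-24,g[r,c-24:c+24].tolist())
h=proj(p,X(.035,0,.044)); r,c=int(h[1]),int(h[0]); print(g[r,c-40:c+40:2].tolist()); 
e=proj(p,X(.035,.112,.04)); print(int(e[1])-12,g[int(e[1])-12:int(e[1])+12,int(e[0])].tolist())
E
```

```text
t31.82 q [-0.611  0.262  0.789  1.68  -0.197  1.283  0.244] p [ 0.5618 -0.0735  0.2123] 
R [[-0.026, 1.0, -0.002], [1.0, 0.026, 0.005], [0.005, -0.002, -1.0]] f [ 0.1  0.1 -0.7] w0.803 g0.0
head [273.3 190.3]
headFar [273.2 170.4]
endP [273.   63.2]
endN [273.6 289.6]
146 281.8 264.6 249 [230, 230, 230, 230, 230, 230, 230, 230, 230, 230, 230, 230, 230, 230, 229, 214, 161, 122, 125, 163, 208, 233, 242, 245, 246, 246, 246, 245, 241, 213, 147, 122, 148, 210, 228, 229, 229, 228, 229, 229, 229, 229, 229, 229, 229, 229, 228, 229]
113 282.0 264.3 249 [231, 230, 231, 231, 230, 230, 230, 231, 231, 231, 231, 231, 231, 231, 229, 197, 143, 121, 125, 163, 201, 227, 239, 244, 246, 246, 246, 245, 243, 229, 174, 126, 139, 203, 226, 230, 230, 230, 230, 229, 230, 230, 229, 230, 230, 230, 229, 230]
77 282.2 263.9 249 [231, 231, 231, 231, 231, 230, 230, 230, 231, 231, 231, 231, 231, 231, 224, 181, 128, 120, 120, 123, 134, 151, 165, 177, 186, 190, 189, 187, 180, 173, 146, 125, 135, 198, 226, 229, 230, 229, 230, 230, 230, 230, 230, 229, 230, 230, 230, 230]
[155, 153, 153, 155, 154, 152, 139, 115, 150, 150, 148, 164, 165, 198, 245, 217, 91, 206, 137, 84, 85, 86, 142, 189, 91, 229, 245, 190, 164, 160, 149, 149, 148, 150, 148, 148, 136, 108, 107, 106]
50 [230, 231, 229, 230, 230, 226, 176, 132, 120, 121, 121, 122, 142, 233, 240, 240, 241, 240, 241, 239, 210, 167, 157, 173]
```

```bash
python3 -c "
from workcell import hand_in
print(hand_in())"
```

```text
the job is handed in; nothing more can be done
None
```

I laid the tap wrench in its nest, then the die stock in its own nest across it, and handed the job in at about 32 s; final wrist-camera readings matched the expected nest positions, and I don't have the judge's verdict.

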